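# Seat the amber glass standard in the photometer's cell holder

## Task

Take the amber glass standard from the tray and stand it in the photometer's cell holder with its clear faces towards the lamp and detector tubes, then slide the red-knobbed jaw up until it nips the standard snugly against the fence and let go, so that the standard stays gripped by the jaw. Be gentle: the jaw must never press on the glass with more than 12 N. Leave everything else where it stands.

Things in the scene. Friction and masses are not known exactly. Their poses are not given: they have to be found in the camera images.
- amber_std_mid (a point): Centre of the amber standard, a solid glass block 32 x 32 mm, 76 mm tall, about 200 g, upright in the tray. x points out of its clear polished faces (light must pass along x, either way round); y out of its white frosted sides, the ones to hold it by. The cap (top 6 mm) is amber with a black rim and a white line along x.
- green_std_mid (a point): Centre of the green standard in the same tray, same shape; not wanted. Centres in the tray are at least 80 mm apart, and which standard stands where varies.
- smoke_std_mid (a point): Centre of the smoke-grey standard in the same tray, same shape; not wanted.
- beam (a point): Middle of the photometer's light path, 56 mm above the table. Light runs along this point's y, lamp at -y; z up; x points level from jaw to fence. The 22 mm thick tubes end at y = -30 and +30 mm. Housings from y = -74 and +74 mm outwards rise 39 mm above this point and are 85 mm wide along x. A standard standing in the holder has its centre 8 mm above this point.
- holder_floor (a point): Point of the flat holder floor, 60 mm wide along y, straight below the beam point (30 mm); same axes. The fence is a dark steel bar across x: 10 mm thick, 44 mm wide, 15 mm high. Its face is locked by a brass thumbscrew anywhere from x = +7 to +25 mm (not measured; set for the last job); the screw behind it is 16 mm high. The standard is right wherever the fence stops it.
- jaw_face (a point): Centre of the jaw's flat face, a black rubber-faced pressure plate on two springs (gives 1 mm for each 10 N, 2 mm at most), 44 mm wide along y, 15 mm high from the floor. It moves with the jaw along the beam point's x axis; same axes. The standard stands between this face and the fence; at the start that gap is at least 50 mm.
- jaw_knob (a point): Point in the jaw's red upright knob, 18 mm thick and 26 mm tall, 35 mm above the holder floor, 13 mm below the knob's top, 66 mm behind the jaw face, to which a low slide joins it. Guide strips beside the slide are 10 mm high. Same axes as the beam point.
- jaw (a joint): Jaw travel towards the fence, m: 0 fully back (face 55 mm behind the beam point), 0.060 the limit. It has about 6 N of drag and stays where it is left. With the glass against the fence, any push beyond the drag goes into the glass, and the drag then keeps up to 6 N of it after the knob is let go.
- vial_a: Bystander: small vial, 26 mm thick, 52 mm tall; origin under its centre.
- vial_b: Bystander: small vial like the other.
- dropper_a: Bystander: clear dropper bottle with a metal collar, 34 mm thick, 134 mm tall; origin under its centre.
- dropper_b: Bystander: dropper bottle like the other.

How it is judged:
On the way:
1. the amber standard stands upright on the holder's floor, let go, between the tubes (z of amber_std_mid in the frame of beam between 0.004 and 0.012 m and y of amber_std_mid in the frame of beam between -0.02 and 0.02 m and angle between amber_std_mid's own z axis and vertical below 0.08 rad and contact force between amber_std and the fingers below 0.1 N), for 0.1 s.
At the end, for the whole second after the job is handed in: the amber standard stands upright (within 3 degrees) on the holder's floor between the tubes (within 15 mm of the beam point along the light), its clear faces square to the light within 3 degrees, at rest against the fence, and the jaw, let go, still presses on it with more than 2 N (z of amber_std_mid in the frame of beam between 0.005 and 0.011 m and x of amber_std_mid in the frame of beam between -0.0125 and 0.0125 m and y of amber_std_mid in the frame of beam between -0.015 and 0.015 m and angle between the x axis of amber_std_mid and the y axis of beam, either way round below 0.05 rad and angle between amber_std_mid's own z axis and vertical below 0.05 rad and contact force between amber_std and jaw above 2 N and linear speed of amber_std below 0.01 m/s); the robot touches nothing.
It fails at once if the jaw presses on the glass with more than 12 N (contact force between amber_std and jaw above 12 N).
It fails at once if another standard, a vial or a dropper bottle is moved more than 20 mm (distance of any of green_std_mid, smoke_std_mid, vial_a, vial_b, dropper_a, dropper_b from where it was at the start of the episode above 0.02 m).
It also fails if it takes over 51 s, if anything falls off the work surface, if the arm or the gripper's body presses on something with over 40 N, if the wrist force passes 120 N, or if a joint passes its speed limit or range.

## Robot

A 7-joint arm with a two-finger parallel gripper is mounted at the origin on the work surface. World frame = base frame: x ahead of the robot, y to its left, z up, the work surface at z = 0. Lengths are in m, angles in rad, forces in N, time in s.
With the tool pointing down it reaches from about 0.425 to 0.875 m from the base axis. Payload 4.7 kg.
Tool frame: the origin (TCP) lies at the very end of the fingers, on their centre line; the grasp point (between the pads) lies 19 mm behind it; z points along the fingers, y is the line along which they close (so a half turn about z gives the same grasp; the last joint's range is limited). The gripper opens to 87 mm and grips with 3 to 60 N. Pads are 19 mm wide; open, the fingers measure 117 mm over their backs; the gripper's body (75 mm by 190 mm) begins 51 mm behind the grasp point.
Start: joints at [1.34, 0.321, -0.07, 1.45, 0.023, 1.371, -0.057], TCP at [0.158, -0.631, 0.223] pointing down, gripper open.
Joint ranges: [-2.86, 2.86], [-0.3, 2.09], [-1.38, 1.24], [0.06, 2.45], [-1.56, 4.7], [0.09, 2.05], [-2.69, 2.69]. Speed limits (rad/s): [2.57, 2.57, 3.14, 3.14, 3.14, 3.14, 3.14].

## Interface

Orientations are given as a rotation vector (axis times angle).
In Python, from bench import ctrl, imaging, ticket gives the robot as it stands.
- The arm moves only by the tool jog_arm, never from a script. Its argument "rows" is text: rows parted by semicolons, each of 7 numbers parted by spaces: the shift along the tool's x, y, z in cm, then the turn, a rotation vector about the tool's x, y, z in rad, then the closure, from -1 (fully open) to 1 (shut), so that 0 is half open. A call has 1 to 5 rows; each row shifts and turns the commanded pose from where the row before left it, along the tool's axes as they then stand; what a row does not reach is not made up. A row lasts 1/8 s, in which the tool goes at most 62.5 mm and 10.7 degrees, less where a joint would pass 70% of its speed; a pose out of reach is approached as far as the arm can. A call with a gripper value outside its range is refused whole. The fingers move at their own pace and stop on an object; "force" is the grip in N (left out, the last holds). Time passes only in rows, so rows that do not move let the fingers close. It gives the time, the measured TCP pose, the force, the opening and the grip force at its end, in the units of the state.
- ctrl.get_state(): the state, without advancing time (a new reading comes with each control period).
- imaging.get_image(name): name is "side" or "top"; returns a dict with "img" (420x560x3 uint8, blue, green, red), "vertical_fov" (degrees; the focal length in pixels is half the picture's height over the tangent of half this angle, whatever the lens; pixels are square), "cx", "cy" (the principal point, pixels), "origin" and "orientation" of the camera in the world. Camera axes: x right, y down, z forward; pixel columns grow to the right and rows downward; lengths in m; the calibration is good to about 2 mm. A picture is of the moment at which its call begins. There is no depth.
- ticket.close_job(): hands the job in; it is judged then, once.
The state is a dict: "time": time; "joint_positions": joint angles; "qd": joint speeds; "joint_torque": joint torques, N m; "position": TCP position; "tool_rot": TCP orientation; "ft_force": force on the tool from outside, world axes, zero at the start; "torque": the same for the moment, N m; "grip_width": opening from 0.0 (shut) to 1.0 (fully open); "grip_force": force on a finger pad.
Only numpy, scipy, OpenCV 4.12 (cv2) and the standard library are available. Lean on these libraries where they do the work, as an engineer would, in place of code of your own. Each camera call takes 0.05 s, during which the arm holds its last target. There are 200 camera calls.

## Working session

There is one attempt and no reset: what is moved stays moved. The work goes in short steps, Python scripts to look and compute and a tool call to move; the robot and the scene stay as the last step left them, time stands still between calls to the robot, and variables do not carry over. Pictures are saved under pics/ and viewed, at most 10 in all, crops included, and the job is handed in when it is done.

Besides the shell and the picture viewer there is one more tool, called as a command line: name --argument value ..., lists and objects as JSON in quotes. jog_arm: Moves the arm, as the interface text tells. Its arguments: {"type":"object","properties":{"rows":{"type":"string"},"force":{"type":"number"}},"required":["rows"]}

```bash
mkdir -p pics; cat > h.py <<'E'
import numpy as np, cv2
from scipy.spatial.transform import Rotation as R
from bench import ctrl, imaging, ticket
def rot(o):
    o=np.array(o,float); return o if o.shape==(3,3) else (R.from_rotvec(o).as_matrix() if o.size==3 else R.from_quat(o).as_matrix())
def f(d): return d["img"].shape[0]/2/np.tan(np.radians(d["vertical_fov"])/2)
def ray(d,u,v):
    r=rot(d["orientation"])@np.array([(u-d["cx"])/f(d),(v-d["cy"])/f(d),1]); return np.array(d["origin"]),r/np.linalg.norm(r)
def onz(d,u,v,z):
    o,r=ray(d,u,v); return o+r*(z-o[2])/r[2]
def proj(d,p):
    c=rot(d["orientation"]).T@(np.array(p)-d["origin"]); return c[:2]/c[2]*f(d)+[d["cx"],d["cy"]]
E
python3 - <<'E'
from h import *
import pickle
for n in("side","top"):
    d=imaging.get_image(n); print(n,{k:v for k,v in d.items() if k!="img"}); cv2.imwrite(f"pics/{n}0.png",d["img"]); pickle.dump(d,open(f"{n}0.pkl","wb"))
print(ctrl.get_state())
E
```

```text
side {'vertical_fov': 55.80169098632855, 'cx': 282.35850639620514, 'cy': 209.5390164312632, 'origin': array([ 0.41366934, -0.68601367,  0.55894867]), 'orientation': array([-2.19000379,  0.36235519, -0.1546787 ])}
top {'vertical_fov': 45.65275762172103, 'cx': 284.3817667648084, 'cy': 208.30009082528176, 'origin': array([ 0.39738116, -0.10844581,  1.07959528]), 'orientation': array([-2.08509321,  2.13714852, -0.19451317])}
{'time': 0.1, 'joint_positions': array([ 1.3400671 ,  0.32171473, -0.07010501,  1.45155575,  0.02261059,
        1.37077477, -0.0569266 ]), 'qd': array([ 0.000147  , -0.0017445 ,  0.00032231, -0.00288668, -0.00011429,
       -0.00016385, -0.0013558 ]), 'joint_torque': array([ 1.44607031e-05, -4.92571664e+01, -4.05661231e-01, -3.13393986e+01,
       -6.41450426e-02,  3.96774570e-02,  6.33404284e-05]), 'position': array([ 0.15739768, -0.63015271,  0.22159183]), 'tool_rot': array([-3.11645262e+00, -3.83452352e-01,  4.69170793e-04]), 'ft_force': array([ 0.41381019, -0.00495527,  0.02993958]), 'torque': array([ 0.0200762 , -0.04602167,  0.01945513]), 'grip_force': 0.0, 'grip_width': 1.0011184725955384}
```

View pics/top0.png

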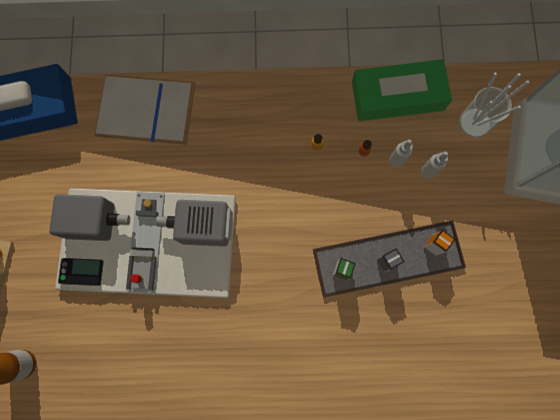

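View pics/side0.png

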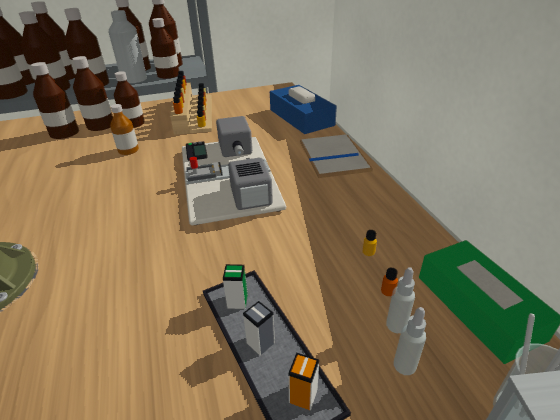

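The top view shows the photometer at left: red knob at about (136,278), brass screw at (147,203), tubes around row 221. The tray is at right, with amber at (443,241), grey at (393,260) and green at (345,268). The side view shows the amber cap at about (304,367). Next I'll measure from these.

```bash
python3 - <<'E'
from h import *
import pickle
T=pickle.load(open("top0.pkl","rb"));S=pickle.load(open("side0.pkl","rb"))
a=cv2.resize(T["img"][180:300,50:240],None,fx=4,fy=4,interpolation=cv2.INTER_CUBIC)
cv2.imwrite("pics/c1.png",a)
b=cv2.resize(T["img"][215:295,320:470],None,fx=5,fy=5,interpolation=cv2.INTER_CUBIC)
cv2.imwrite("pics/c2.png",b)
for n,(u,v),z in [("amber",(443,241),.078),("grey",(393,260),.078),("green",(345,268),.078),("knob",(136,278),.074),("brass",(147,203),.042),("tubeL",(127,219),.06),("tubeR",(165,222),.06),("corner",(0,420),0),("cornerUL",(0,0),0)]: print(n,onz(T,u,v,z))
for n,(u,v),z in [("amber",(304,367),.078),("green",(235,272),.078),("knob",(194,163),.074)]: print("side",n,onz(S,u,v,z))
E
```

```text
amber [ 0.52265585 -0.41408382  0.078     ]
grey [ 0.48700185 -0.31142295  0.078     ]
green [ 0.47341777 -0.2149346   0.078     ]
knob [0.46391975 0.20466359 0.074     ]
brass [0.6245408  0.19667828 0.042     ]
tubeL [0.58755562 0.23222946 0.06      ]
tubeR [0.57914512 0.15249915 0.06      ]
corner [0.18610971 0.49782644 0.        ]
cornerUL [1.14863355 0.58402397 0.        ]
side amber [ 0.52386944 -0.41346348  0.078     ]
side green [ 0.47604658 -0.21404288  0.078     ]
side knob [0.46333036 0.18082537 0.074     ]
```

View pics/c1.png

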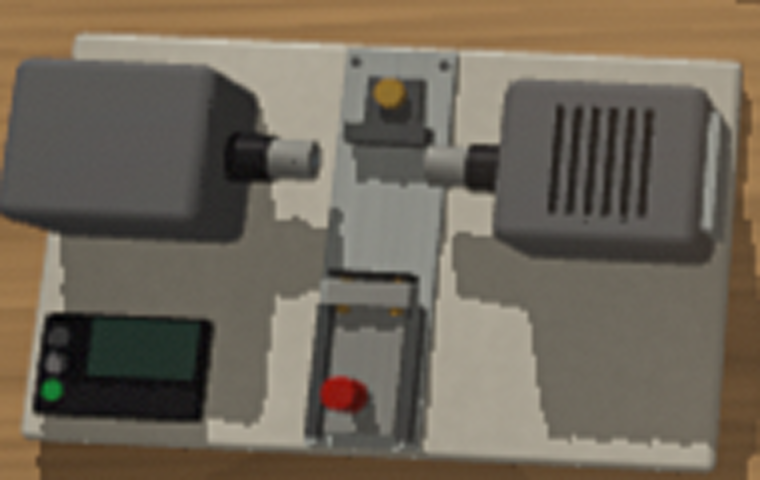

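View pics/c2.png

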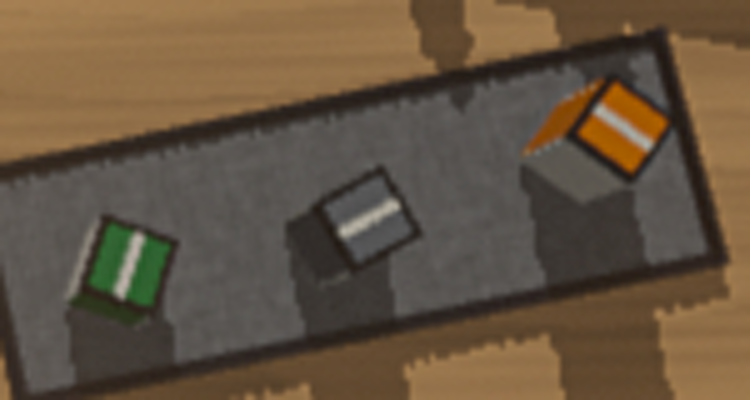

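The crops show the amber cap, with its white line running (597,105)–(653,150) in c2, and the visible amber clear face and frosted side. They also show the fence bar at c1 row ~135, jaw ~290 and knob (342,394). Now the geometry.

```bash
python3 - <<'E'
from h import *
import pickle
T=pickle.load(open("top0.pkl","rb"));S=pickle.load(open("side0.pkl","rb"))
def cap(d,c,w):
    u0,v0=c[0]-w,c[1]-w
    a=cv2.resize(d["img"][v0:c[1]+w,u0:c[0]+w],None,fx=4,fy=4,interpolation=cv2.INTER_CUBIC)
    h=cv2.cvtColor(a,cv2.COLOR_BGR2HSV)
    o=cv2.inRange(h,(8,200,190),(22,255,255)); wl=cv2.inRange(h,(0,0,140),(179,130,255))
    o=cv2.morphologyEx(o,cv2.MORPH_CLOSE,np.ones((13,13),np.uint8))
    n,l,s,ce=cv2.connectedComponentsWithStats(o); i=1+np.argmax(s[1:,4]); m=(l==i).astype(np.uint8)
    (cx,cy),sz,an=cv2.minAreaRect(cv2.findNonZero(m)); print(sz,an)
    wl=wl&(m*255); p=cv2.findNonZero(wl)
    print("white",len(p) if p is not None else 0)
    q=p.reshape(-1,2).astype(np.float32); vx,vy,x,y=cv2.fitLine(q,cv2.DIST_HUBER,0,.01,.01).ravel()
    t=(q-[x,y])@[vx,vy]; e=[np.array([x,y])+k*np.array([vx,vy]) for k in(t.min(),t.max())]
    g=lambda p:(np.array(p)+.5)/4-.5+[u0,v0]
    return g(ce[i]),g(e[0]),g(e[1])
ct=cap(T,(443,241),16);cs=cap(S,(304,367),20)
print(ct,cs)
o1,r1=ray(T,*ct[0]);o2,r2=ray(S,*cs[0])
k=np.linalg.lstsq(np.c_[r1,-r2],o2-o1,rcond=None)[0]; P,Q=o1+k[0]*r1,o2+k[1]*r2
print("cap",P,Q)
z=.08
for d,c in((T,ct),(S,cs)):
    e=onz(d,*c[2],z)-onz(d,*c[1],z); print(onz(d,*c[0],z),"len",np.linalg.norm(e),"yaw",np.degrees(np.arctan2(e[1],e[0])))
    
g=lambda u,v,z:onz(T,(u+.5)/4-.5+50,(v+.5)/4-.5+180,z)
def yaw(a,b,z): e=g(*b,z)-g(*a,z); return np.degrees(np.arctan2(e[1],e[0])),np.linalg.norm(e)
print("plate edges (y dir)",yaw((742,62),(77,36),.015),yaw((715,468),(25,437),.015))
print("plate edges (x dir)",yaw((25,437),(77,36),.015),yaw((715,468),(742,62),.015))
print("channel x", yaw((306,445),(346,48),.026),yaw((424,450),(457,52),.026))
print("fence top edge",yaw((431,130),(346,125),.041),"jaw edge",yaw((410,283),(327,275),.041))
print("tubes end top",g(321,160,.056),g(425,163,.056),yaw((425,163),(321,160),.056))
for n,a in dict(fenceface=(388,143,.041),jawface=(370,276,.041),knob=(336,394,.074),screw=(389,93,.042)).items(): print(n,g(*a))
# knob by red mask in both
for n,d in(("top",T),("side",S)):
    h=cv2.cvtColor(d["img"],cv2.COLOR_BGR2HSV); m=cv2.inRange(h,(0,180,90),(4,255,255))|cv2.inRange(h,(174,180,90),(179,255,255))
    c,l,s,ce=cv2.connectedComponentsWithStats(m); print(n,[(s[i],ce[i]) for i in range(1,c) if s[i,4]>15])
E
```

```text
Traceback (most recent call last):
ValueError: attempt to get argmax of an empty sequence
```

```bash
python3 - <<'E'
from h import *
import pickle
T=pickle.load(open("top0.pkl","rb"));S=pickle.load(open("side0.pkl","rb"))
c2=lambda u,v:((u+.5)/5-.5+320,(v+.5)/5-.5+215)
co=[c2(*p) for p in((610,78),(670,125),(628,183),(572,128))]
o1,r1=ray(T,*np.mean(co,0));o2,r2=ray(S,304,367)
k=np.linalg.lstsq(np.c_[r1,-r2],o2-o1,rcond=None)[0]; print("cap",o1+k[0]*r1,o2+k[1]*r2)
z=.08; w=np.array([onz(T,*p,z)[:2] for p in co]); print("ctr",w.mean(0))
ang=lambda e:(np.round(np.degrees(np.arctan2(e[1],e[0])),1),np.round(np.linalg.norm(e),4))
print([ang(w[(i+1)%4]-w[i]) for i in range(4)])
a,b=[onz(T,*c2(*p),z) for p in((597,105),(653,150))]; print("white",ang((b-a)[:2]))
g=lambda u,v,z:onz(T,(u+.5)/4-.5+50,(v+.5)/4-.5+180,z)
yaw=lambda a,b,z: ang(g(*b,z)-g(*a,z))
print("plate y",yaw((742,62),(77,36),.015),yaw((715,468),(25,437),.015))
print("plate x",yaw((25,437),(77,36),.015),yaw((715,468),(742,62),.015))
print("channel x", yaw((306,445),(346,48),.026),yaw((424,450),(457,52),.026))
print("fence edge",yaw((431,130),(346,125),.041),"jaw edge",yaw((410,283),(327,275),.041))
print("tubes",g(321,160,.056),g(425,163,.056),yaw((425,163),(321,160),.056))
for n,q in dict(fenceface=(388,143,.041),fencetopback=(388,126,.041),jawface=(370,276,.041),knob=(336,394,.074),screw=(389,93,.042)).items(): print(n,g(*q))
for n,d in(("top",T),("side",S)):
    h=cv2.cvtColor(d["img"],cv2.COLOR_BGR2HSV); m=cv2.inRange(h,(0,180,90),(4,255,255))|cv2.inRange(h,(174,180,90),(179,255,255))
    c,l,s,ce=cv2.connectedComponentsWithStats(m); print(n,[(s[i],ce[i]) for i in range(1,c) if s[i,4]>15])
E
```

```text
cap [ 0.52376037 -0.41472669  0.08021185] [ 0.52337691 -0.4146816   0.08014954]
ctr [ 0.52383185 -0.41478597]
[(np.float64(-131.3), np.float64(0.0298)), (np.float64(140.6), np.float64(0.0296)), (np.float64(42.1), np.float64(0.0305)), (np.float64(-40.4), np.float64(0.0261))]
white (np.float64(-132.0), np.float64(0.028))
plate y (np.float64(86.2), np.float64(0.3686)) (np.float64(86.1), np.float64(0.3678))
plate x (np.float64(-3.7), np.float64(0.219)) (np.float64(-3.9), np.float64(0.2193))
channel x (np.float64(-3.6), np.float64(0.2137)) (np.float64(-3.2), np.float64(0.2138))
fence edge (np.float64(85.1), np.float64(0.0457)) jaw edge (np.float64(83.1), np.float64(0.0442))
tubes [0.58681414 0.22746412 0.056     ] [0.58380327 0.17276089 0.056     ] (np.float64(86.8), np.float64(0.0548))
fenceface [0.5978508  0.19693418 0.041     ]
fencetopback [0.60706934 0.19722283 0.041     ]
jawface [0.52703794 0.20419675 0.041     ]
knob [0.46378536 0.20944962 0.074     ]
screw [0.62482103 0.1969549  0.042     ]
top [(array([130, 275,  10,   7,  54], dtype=int32), array([134.24074074, 277.72222222]))]
side [(array([190, 157,   8,  12,  74], dtype=int32), array([193.41891892, 161.93243243]))]
```

jog_arm --rows "5.1 -1.5 0 0 0 0 -0.4; 5.1 -1.5 0 0 0 0 -0.4; 5.1 -1.5 0 0 0 0 -0.4; 5.1 -1.5 0 0 0 0 -0.4; 5.1 -1.5 0 0 0 0 -0.4"

```text
time: 0.72
position: [0.3879, -0.4949, 0.2221]
tool_rot: [-3.118, -0.383, 0.001]
ft_force: [0.7, -0.1, 1.3]
grip_width: 0.706
grip_force: 0.0
```

jog_arm --rows "5.1 -1.5 0 0 0 0 -0.4; 5.1 -1.5 0 0 0 0 -0.4; 5.1 -1.5 0 0 0 0 -0.4; 0 0 0 0 0 -0.15 -0.4; 0 0 0 0 0 -0.15 -0.4"

```text
time: 1.35
position: [0.5249, -0.4142, 0.2216]
tool_rot: [-3.022, -0.856, 0.001]
ft_force: [-0.3, 0.2, -0.1]
grip_width: 0.699
grip_force: 0.0
```

jog_arm --rows "0 0 0 0 0 -0.15 -0.4; 0 0 0 0 0 -0.15 -0.4; 0 0 0 0 0 0 -0.4; 0 0 0 0 0 0 -0.4"

```text
time: 1.85
position: [0.5241, -0.4153, 0.2222]
tool_rot: [-2.867, -1.284, 0.0]
ft_force: [0.0, 0.7, 0.4]
grip_width: 0.699
grip_force: 0.0
```

```bash
cat >> h.py <<'E'
def go(x,y,z,yaw):
    s=ctrl.get_state(); M=rot(s["tool_rot"]); D=R.from_euler("z",yaw,degrees=True).as_matrix()@np.diag([1,-1,-1.])
    print("t",s["time"],"pos",np.round(s["position"],4),"yaw",np.degrees(np.arctan2(M[1,0],M[0,0])).round(2),"f",s["ft_force"].round(2),"w",s["grip_width"],"gf",s["grip_force"])
    print("shift cm",(M.T@(np.array([x,y,z])-s["position"])*100).round(2),"turn",R.from_matrix(M.T@D).as_rotvec().round(3))
E
python3 - <<'E'
from h import *
go(.524,-.415,.030,48.5)
d=imaging.get_image("side"); cv2.imwrite("pics/s1.png",d["img"][150:])
E
```

```text
t 1.85 pos [ 0.5241 -0.4153  0.2222] yaw 48.26 f [0.01 0.67 0.41] w 0.6987468668503714 gf 0.0
shift cm [ 0.02 -0.02 19.22] turn [-0.001  0.    -0.004]
```

View pics/s1.png

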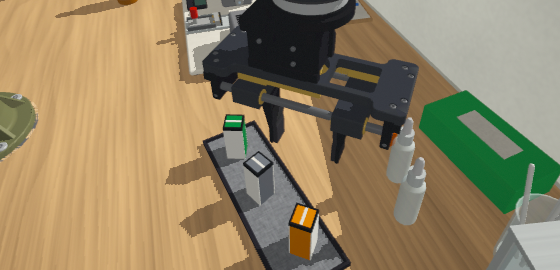

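The picture shows the gripper over the tray, with its finger line parallel to the amber cap's frosted-side direction and amber at (303,225). The numbers agree, so I'm descending.

jog_arm --rows "0 0 5 0 0 0 -0.4; 0 0 5 0 0 0 -0.4; 0 0 3 0 0 0 -0.4; 0 0 2 0 0 0 -0.4; 0 0 2 0 0 0 -0.4"

```text
time: 2.52
position: [0.5249, -0.4157, 0.0524]
tool_rot: [2.865, 1.286, 0.001]
ft_force: [-0.1, -0.2, 0.0]
grip_width: 0.697
grip_force: 0.0
```

jog_arm --rows "0 0 1.4 0 0 0 -0.4; 0 0 1.0 0 0 0 -0.4; 0 0 0 0 0 0 0.5; 0 0 0 0 0 0 0.5; 0 0 0 0 0 0 0.5" --force 15

```text
time: 3.15
position: [0.5248, -0.4157, 0.0294]
tool_rot: [2.864, 1.287, 0.001]
ft_force: [0.3, 0.1, -0.1]
grip_width: 0.445
grip_force: 0.0
```

jog_arm --rows "0 0 0 0 0 0 0.5; 0 0 0 0 0 0 0.5"

```text
time: 3.4
position: [0.5244, -0.4153, 0.0292]
tool_rot: [2.865, 1.288, 0.0]
ft_force: [-1.9, 1.7, 2.9]
grip_width: 0.368
grip_force: 14.9
```

jog_arm --rows "0 0 -2 0 0 0 0.5; 0 0 -4 0 0 0 0.5; 0 0 -4 0 0 0 0.5; 0 0 -4 0 0 0 0.5; 4.5 -3.35 0 0 0 0 0.5"

```text
time: 4.03
position: [0.5293, -0.3663, 0.1737]
tool_rot: [2.862, 1.27, 0.004]
ft_force: [1.0, 0.6, -2.4]
grip_width: 0.367
grip_force: 14.9
```

jog_arm --rows "4.5 -3.35 0 0 0 0 0.5; 4.5 -3.35 0 0 0 0 0.5; 4.5 -3.35 0 0 0 0 0.5; 4.5 -3.35 0 0 0 0 0.5; 4.5 -3.35 0 0 0 0 0.5"

```text
time: 4.65
position: [0.5533, -0.0783, 0.1696]
tool_rot: [2.864, 1.287, 0.001]
ft_force: [0.9, -0.3, -2.4]
grip_width: 0.369
grip_force: 14.9
```

jog_arm --rows "4.5 -3.35 0 0 0 0 0.5; 4.5 -3.35 0 0 0 0 0.5; 4.5 -3.35 0 0 0 0 0.5; 4.5 -3.35 0 0 0 0 0.5; 4.5 -3.35 0 0 0 0 0.5"

```text
time: 5.28
position: [0.5776, 0.2009, 0.1696]
tool_rot: [2.865, 1.286, 0.002]
ft_force: [0.1, -0.8, -3.2]
grip_width: 0.371
grip_force: 14.9
```

jog_arm --rows "0 0 0 0 0 -0.165 0.5; 0 0 0 0 0 -0.165 0.5; 0 0 0 0 0 -0.165 0.5; 0 0 0 0 0 -0.165 0.5; 0 0 0 0 0 0 0.5"

```text
time: 5.9
position: [0.5774, 0.1992, 0.1691]
tool_rot: [2.295, 2.144, 0.0]
ft_force: [-0.1, -0.6, -2.7]
grip_width: 0.368
grip_force: 14.9
```

```bash
python3 - <<'E'
from h import *
go(.5775,.2005,.065,86.2)
d=imaging.get_image("side"); a=cv2.resize(d["img"][60:240,150:330],None,fx=3,fy=3,interpolation=cv2.INTER_CUBIC); cv2.imwrite("pics/s2.png",a)
E
```

```text
t 5.9 pos [0.5774 0.1992 0.1691] yaw 86.1 f [-0.07 -0.59 -2.66] w 0.36806858776257373 gf 14.900138201192021
shift cm [ 1.300e-01 -1.000e-02  1.041e+01] turn [ 0.001  0.    -0.002]
```

View pics/s2.png

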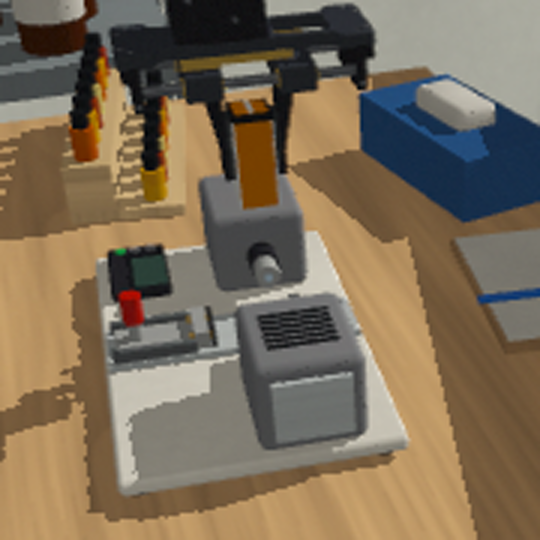

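The picture shows the glass held upright, clear amber face towards the tubes at c(258,150), above the holder. Lowering now.

jog_arm --rows "0.1 0 4 0 0 0 0.5; 0 0 3 0 0 0 0.5; 0 0 2 0 0 0 0.5; 0 0 1.2 0 0 0 0.5; 0 0 0 0 0 0 0.5"

```text
time: 6.58
position: [0.5772, 0.2004, 0.0662]
tool_rot: [-2.294, -2.146, 0.001]
ft_force: [-1.3, 0.2, -2.7]
grip_width: 0.364
grip_force: 14.9
```

jog_arm --rows "0 0 0.3 0 0 0 0.5; 0 0 0.15 0 0 0 0.5; 0 0 0.1 0 0 0 0.5; 0 0 0 0 0 0 0.5"

```text
time: 7.08
position: [0.5775, 0.2005, 0.0612]
tool_rot: [2.294, 2.147, 0.0]
ft_force: [-0.6, -0.2, -3.7]
grip_width: 0.367
grip_force: 14.9
```

jog_arm --rows "0 0 0.3 0 0 0 0.5; 0 0 0.2 0 0 0 0.5; 0 0 0.1 0 0 0 0.5; 0 0 0.1 0 0 0 0.5; 0 0 0 0 0 0 0.5"

```text
time: 7.7
position: [0.5773, 0.2005, 0.0539]
tool_rot: [-2.293, -2.147, 0.0]
ft_force: [-0.2, 0.9, -2.3]
grip_width: 0.369
grip_force: 14.9
```

jog_arm --rows "0 0 0.1 0 0 0 0.5; 0 0 0.1 0 0 0 0.5; 0 0 0 0 0 0 0.5"

```text
time: 8.07
position: [0.5773, 0.2004, 0.0519]
tool_rot: [-2.294, -2.147, 0.001]
ft_force: [-0.4, 0.2, -2.6]
grip_width: 0.367
grip_force: 14.9
```

jog_arm --rows "0 0 0.1 0 0 0 0.5; 0 0 0 0 0 0 0.5"

```text
time: 8.32
position: [0.5773, 0.2004, 0.0509]
tool_rot: [-2.294, -2.147, 0.0]
ft_force: [0.4, -0.5, -2.6]
grip_width: 0.37
grip_force: 14.9
```

jog_arm --rows "0 0 0.05 0 0 0 0.5; 0 0 0 0 0 0 0.5"

```text
time: 8.57
position: [0.5773, 0.2004, 0.0505]
tool_rot: [2.293, 2.147, -0.0]
ft_force: [-0.6, 1.3, -2.7]
grip_width: 0.368
grip_force: 14.9
```

```bash
python3 - <<'E'
from h import *
go(.5775,.2005,.065,86.2)
for n,c in(("top",(100,240,50,240)),):
    d=imaging.get_image(n); cv2.imwrite("pics/t3.png",cv2.resize(d["img"][180:300,50:240],None,fx=4,fy=4,interpolation=cv2.INTER_CUBIC))
d=imaging.get_image("side"); cv2.imwrite("pics/s3.png",cv2.resize(d["img"][100:230,170:320],None,fx=4.5,fy=4.5,interpolation=cv2.INTER_CUBIC))
E
```

```text
t 8.575 pos [0.5773 0.2004 0.0505] yaw 86.22 f [-0.57  1.34 -2.75] w 0.36848286778757205 gf 14.901224893983454
shift cm [ 0.01  0.02 -1.45] turn [-0.  0.  0.]
```

View pics/s3.png

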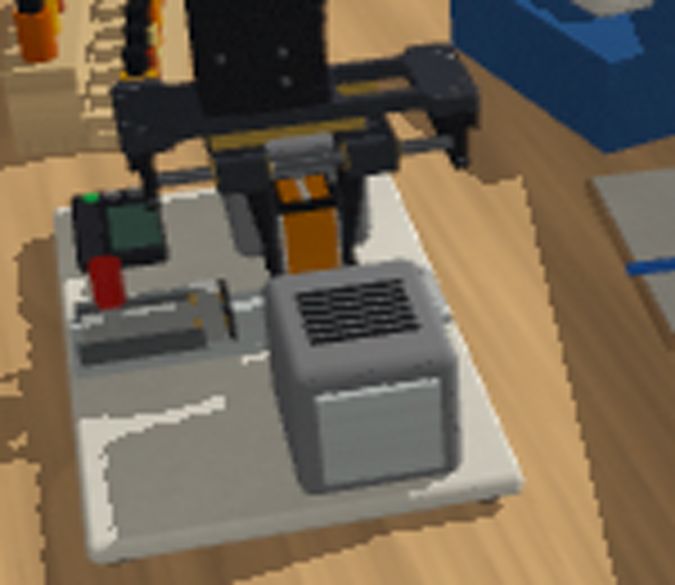

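The picture shows the glass between the fingers in the holder, at about (310,230). It carries no floor load yet, so I'm continuing down.

jog_arm --rows "0 0 0.1 0 0 0 0.5; 0 0 0 0 0 0 0.5"

```text
time: 8.93
position: [0.5773, 0.2004, 0.0494]
tool_rot: [-2.294, -2.147, 0.0]
ft_force: [-0.4, 0.7, -2.1]
grip_width: 0.368
grip_force: 14.9
```

jog_arm --rows "0 0 0.05 0 0 0 0.5; 0 0 0 0 0 0 0.5"

```text
time: 9.18
position: [0.5774, 0.2005, 0.0492]
tool_rot: [2.293, 2.147, -0.0]
ft_force: [-0.5, -0.2, -0.9]
grip_width: 0.367
grip_force: 14.9
```

jog_arm --rows "0 0 0.05 0 0 0 0.5; 0 0 0 0 0 0 0.5"

```text
time: 9.43
position: [0.5774, 0.2005, 0.0492]
tool_rot: [2.293, 2.147, -0.0]
ft_force: [-2.6, -1.9, 5.3]
grip_width: 0.373
grip_force: 14.9
```

jog_arm --rows "0 0 -0.05 0 0 0 0.5; 0 0 0 0 0 0 0.1; 0 0 0 0 0 0 -0.1; 0 0 0 0 0 0 -0.3; 0 0 0 0 0 0 -0.4"

```text
time: 10.05
position: [0.5774, 0.2005, 0.0489]
tool_rot: [-2.293, -2.147, -0.0]
ft_force: [0.5, 0.2, 0.3]
grip_width: 0.661
grip_force: 0.0
```

jog_arm --rows "0 0 0 0 0 0 -0.4; 0 0 -1 0 0 0 -0.4; 0 0 -2 0 0 0 -0.4; 0 0 -3 0 0 0 -0.4; 0 0 -3 0 0 0 -0.4"

```text
time: 10.68
position: [0.5777, 0.2008, 0.1416]
tool_rot: [2.293, 2.147, 0.002]
ft_force: [1.0, -0.2, -0.4]
grip_width: 0.698
grip_force: 0.0
```

jog_arm --rows "0 -5 0 0 0 0 1; 0 -5 0 0 0 0 1; 0 -4.7 0 0 0 0 1; 0 0 0 0 0 0 1; 0 0 0 0 0 0 1"

```text
time: 11.3
position: [0.432, 0.2102, 0.1404]
tool_rot: [2.292, 2.145, 0.003]
ft_force: [-0.2, -0.0, 0.2]
grip_width: 0.214
grip_force: 0.0
```

```bash
python3 - <<'E'
from h import *
go(.4321,.2102,.055,86.2)
T=imaging.get_image("top");S=imaging.get_image("side")
a=cv2.resize(T["img"][180:300,50:240],None,fx=4,fy=4,interpolation=cv2.INTER_CUBIC)
b=cv2.resize(S["img"][110:230,170:320],None,fx=4,fy=4,interpolation=cv2.INTER_CUBIC)
cv2.imwrite("pics/t4.png",cv2.resize(np.hstack([a,b]),None,fx=.58,fy=.58,interpolation=cv2.INTER_AREA))
E
```

```text
t 11.3 pos [0.432  0.2102 0.1404] yaw 86.21 f [-0.24 -0.    0.17] w 0.21385957690436103 gf 0.0
shift cm [-0.   -0.02  8.54] turn [0.003 0.    0.   ]
```

View pics/t4.png

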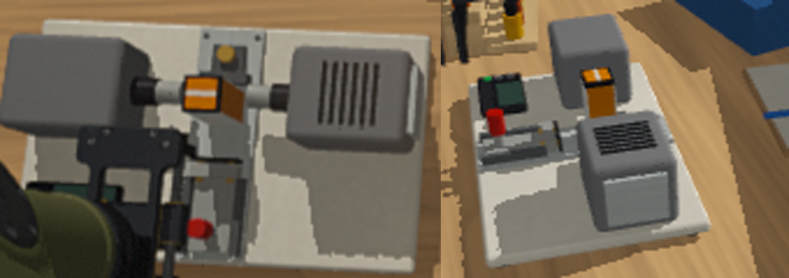

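The picture shows amber standing upright between the tubes, cap at (202,93) with its white line along the light. The knob is unmoved at (200,228). Next I'll go down behind the knob.

jog_arm --rows "0 0 2 0 0 0 1; 0 0 2 0 0 0 1; 0 0 2 0 0 0 1; 0 0 1.5 0 0 0 1; 0 0 1 0 0 0 1"

```text
time: 12.02
position: [0.4309, 0.2103, 0.0532]
tool_rot: [-2.293, -2.146, 0.001]
ft_force: [-0.1, 0.7, 0.1]
grip_width: 0.004
grip_force: 0.0
```

jog_arm --rows "0 0.2 0 0 0 0 1; 0 0.2 0 0 0 0 1; 0 0 0 0 0 0 1"

```text
time: 12.4
position: [0.4354, 0.2101, 0.0546]
tool_rot: [2.293, 2.146, 0.002]
ft_force: [-1.0, 0.1, 0.6]
grip_width: 0.009
grip_force: 0.0
```

jog_arm --rows "0 0.3 0 0 0 0 1; 0 0.3 0 0 0 0 1; 0 0.2 0 0 0 0 1; 0 0 0 0 0 0 1"

```text
time: 12.9
position: [0.4428, 0.2094, 0.054]
tool_rot: [-2.294, -2.147, 0.0]
ft_force: [-1.0, -0.3, -0.1]
grip_width: 0.002
grip_force: 0.0
```

jog_arm --rows "0 0.3 0 0 0 0 1; 0 0.3 0 0 0 0 1; 0 0.3 0 0 0 0 1"

```text
time: 13.28
position: [0.4495, 0.2089, 0.0537]
tool_rot: [-2.291, -2.146, 0.006]
ft_force: [-6.3, -0.5, 4.7]
grip_width: 0.007
grip_force: 3.1
```

jog_arm --rows "0 0.3 0 0 0 0 1; 0 0.3 0 0 0 0 1; 0 0.3 0 0 0 0 1; 0 0 0 0 0 0 1"

```text
time: 13.78
position: [0.459, 0.2083, 0.0537]
tool_rot: [-2.292, -2.146, 0.005]
ft_force: [-5.7, -0.6, 3.8]
grip_width: 0.01
grip_force: 2.6
```

jog_arm --rows "0 0.3 0 0 0 0 1; 0 0.3 0 0 0 0 1; 0 0.3 0 0 0 0 1; 0 0.2 0 0 0 0 1; 0 0 0 0 0 0 1"

```text
time: 14.4
position: [0.4699, 0.2075, 0.0536]
tool_rot: [-2.292, -2.146, 0.005]
ft_force: [-5.7, -0.3, 3.7]
grip_width: 0.005
grip_force: 2.6
```

jog_arm --rows "0 0.1 0 0 0 0 1; 0 0.1 0 0 0 0 1; 0 0.1 0 0 0 0 1; 0 0.1 0 0 0 0 1; 0 0.1 0 0 0 0 1"

```text
time: 15.02
position: [0.4746, 0.2072, 0.0536]
tool_rot: [-2.292, -2.146, 0.006]
ft_force: [-5.5, -1.4, 4.3]
grip_width: 0.007
grip_force: 3.1
```

```bash
python3 - <<'E'
from h import *
go(.4321,.2102,.055,86.2)
T=imaging.get_image("top");S=imaging.get_image("side")
a=cv2.resize(T["img"][180:300,50:240],None,fx=4,fy=4,interpolation=cv2.INTER_CUBIC)
b=cv2.resize(S["img"][110:230,170:320],None,fx=4,fy=4,interpolation=cv2.INTER_CUBIC)
cv2.imwrite("pics/t5.png",cv2.resize(np.hstack([a,b]),None,fx=.58,fy=.58,interpolation=cv2.INTER_AREA))
E
```

```text
t 15.025 pos [0.4746 0.2072 0.0536] yaw 86.25 f [-5.47 -1.42  4.27] w 0.007434468319091541 gf 3.09219092130661
shift cm [ 0.03 -4.26 -0.12] turn [-0.004  0.001  0.001]
```

View pics/t5.png

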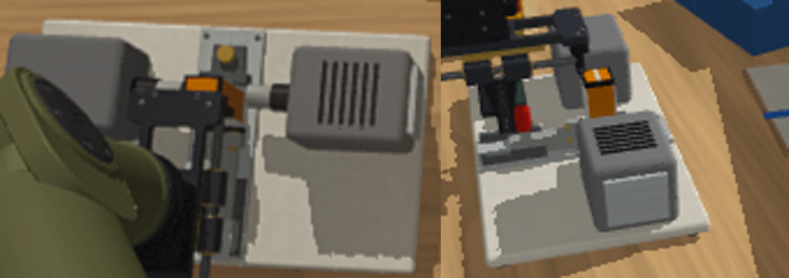

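The picture shows the jaw following the closed fingers, with the glass still upright at side (598,92). Continuing in small steps.

jog_arm --rows "0 0.05 0 0 0 0 1; 0 0.05 0 0 0 0 1; 0 0.05 0 0 0 0 1; 0 0.05 0 0 0 0 1; 0 0.05 0 0 0 0 1"

```text
time: 15.75
position: [0.477, 0.207, 0.0536]
tool_rot: [-2.292, -2.146, 0.006]
ft_force: [-6.5, -1.1, 5.0]
grip_width: 0.001
grip_force: 3.1
```

jog_arm --rows "0 0.04 0 0 0 0 1; 0 0.04 0 0 0 0 1; 0 0 0 0 0 0 1"

```text
time: 16.12
position: [0.4775, 0.2069, 0.0536]
tool_rot: [-2.291, -2.146, 0.007]
ft_force: [-7.1, -0.8, 5.4]
grip_width: 0.004
grip_force: 3.5
```

jog_arm --rows "0 0.04 0 0 0 0 1; 0 0.04 0 0 0 0 1; 0 0 0 0 0 0 1"

```text
time: 16.5
position: [0.4783, 0.2069, 0.0536]
tool_rot: [-2.291, -2.146, 0.007]
ft_force: [-6.6, -1.3, 4.5]
grip_width: 0.005
grip_force: 3.5
```

jog_arm --rows "0 0.04 0 0 0 0 1; 0 0.04 0 0 0 0 1; 0 0 0 0 0 0 1"

```text
time: 16.88
position: [0.479, 0.2068, 0.0536]
tool_rot: [-2.291, -2.146, 0.007]
ft_force: [-7.5, -1.4, 6.1]
grip_width: 0.006
grip_force: 3.6
```

jog_arm --rows "0 0.04 0 0 0 0 1; 0 0 0 0 0 0 1"

```text
time: 17.12
position: [0.4793, 0.2068, 0.0536]
tool_rot: [-2.291, -2.146, 0.007]
ft_force: [-7.7, -1.4, 5.8]
grip_width: 0.005
grip_force: 3.7
```

jog_arm --rows "0 0.04 0 0 0 0 1; 0 0 0 0 0 0 1"

```text
time: 17.38
position: [0.4798, 0.2068, 0.0536]
tool_rot: [-2.291, -2.146, 0.007]
ft_force: [-7.4, -0.5, 5.3]
grip_width: 0.005
grip_force: 3.7
```

jog_arm --rows "0 0.04 0 0 0 0 1; 0 0.03 0 0 0 0 1; 0 0 0 0 0 0 1"

```text
time: 17.75
position: [0.4805, 0.2067, 0.0536]
tool_rot: [-2.291, -2.146, 0.007]
ft_force: [-7.8, -0.5, 5.1]
grip_width: 0.007
grip_force: 3.7
```

jog_arm --rows "0 0.04 0 0 0 0 1; 0 0 0 0 0 0 1"

```text
time: 18.0
position: [0.4809, 0.2067, 0.0536]
tool_rot: [-2.291, -2.146, 0.007]
ft_force: [-8.2, -0.4, 5.5]
grip_width: 0.004
grip_force: 3.7
```

jog_arm --rows "0 0.04 0 0 0 0 1; 0 0 0 0 0 0 1"

```text
time: 18.25
position: [0.4813, 0.2067, 0.0536]
tool_rot: [-2.291, -2.146, 0.007]
ft_force: [-7.3, -0.4, 5.4]
grip_width: 0.004
grip_force: 3.7
```

jog_arm --rows "0 0.04 0 0 0 0 1; 0 0 0 0 0 0 1"

```text
time: 18.5
position: [0.4817, 0.2067, 0.0536]
tool_rot: [-2.291, -2.146, 0.007]
ft_force: [-6.9, -0.4, 5.2]
grip_width: 0.005
grip_force: 3.7
```

jog_arm --rows "0 0.04 0 0 0 0 1; 0 0 0 0 0 0 1"

```text
time: 18.75
position: [0.482, 0.2066, 0.0536]
tool_rot: [-2.291, -2.146, 0.007]
ft_force: [-6.6, 0.0, 4.6]
grip_width: 0.009
grip_force: 3.6
```

jog_arm --rows "0 0.04 0 0 0 0 1; 0 0 0 0 0 0 1"

```text
time: 19.0
position: [0.4825, 0.2066, 0.0536]
tool_rot: [-2.291, -2.146, 0.007]
ft_force: [-6.2, -0.6, 5.0]
grip_width: 0.002
grip_force: 3.6
```

jog_arm --rows "0 0.04 0 0 0 0 1; 0 0 0 0 0 0 1"

```text
time: 19.25
position: [0.4828, 0.2066, 0.0536]
tool_rot: [-2.291, -2.146, 0.007]
ft_force: [-7.6, -1.4, 5.3]
grip_width: 0.006
grip_force: 3.6
```

jog_arm --rows "0 0.04 0 0 0 0 1; 0 0 0 0 0 0 1"

```text
time: 19.5
position: [0.483, 0.2066, 0.0536]
tool_rot: [-2.291, -2.146, 0.008]
ft_force: [-8.0, 0.7, 6.2]
grip_width: 0.008
grip_force: 4.0
```

```bash
python3 - <<'E'
from h import *
T=imaging.get_image("top");S=imaging.get_image("side")
a=cv2.resize(T["img"][190:270,110:210],None,fx=4,fy=4,interpolation=cv2.INTER_CUBIC)
b=cv2.resize(S["img"][120:200,190:290],None,fx=4,fy=4,interpolation=cv2.INTER_CUBIC)
cv2.imwrite("pics/t6.png",np.hstack([a,b]))
E
```

```text
(no output)
```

View pics/t6.png

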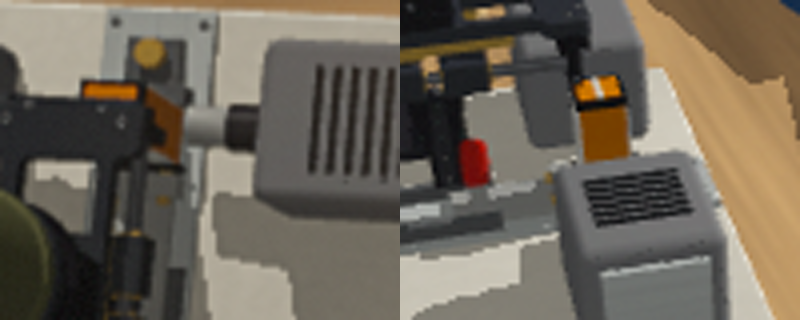

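The picture shows the glass upright with its cap line still along the light, at the fence. The force has just begun to rise.

jog_arm --rows "0 0.03 0 0 0 0 1; 0 0 0 0 0 0 1; 0 0 0 0 0 0 1"

```text
time: 19.98
position: [0.483, 0.2066, 0.0536]
tool_rot: [-2.291, -2.146, 0.009]
ft_force: [-9.8, -1.7, 6.1]
grip_width: 0.009
grip_force: 4.3
```

jog_arm --rows "0 0.03 0 0 0 0 1; 0 0 0 0 0 0 1; 0 0 0 0 0 0 1"

```text
time: 20.35
position: [0.4831, 0.2066, 0.0535]
tool_rot: [-2.29, -2.146, 0.009]
ft_force: [-9.4, -1.2, 7.7]
grip_width: 0.004
grip_force: 4.6
```

jog_arm --rows "0 0.04 0 0 0 0 1; 0 0 0 0 0 0 1; 0 0 0 0 0 0 1"

```text
time: 20.72
position: [0.4832, 0.2066, 0.0535]
tool_rot: [-2.29, -2.146, 0.01]
ft_force: [-10.1, -0.8, 7.2]
grip_width: 0.006
grip_force: 4.9
```

jog_arm --rows "0 0.03 0 0 0 0 1; 0 0 0 0 0 0 1; 0 0 0 0 0 0 1"

```text
time: 21.1
position: [0.4833, 0.2066, 0.0535]
tool_rot: [-2.29, -2.146, 0.011]
ft_force: [-9.9, -0.3, 7.7]
grip_width: 0.003
grip_force: 5.2
```

jog_arm --rows "0 0.04 0 0 0 0 1; 0 0 0 0 0 0 1; 0 0 0 0 0 0 1"

```text
time: 21.48
position: [0.4833, 0.2066, 0.0535]
tool_rot: [-2.29, -2.146, 0.012]
ft_force: [-11.8, -1.1, 8.8]
grip_width: 0.009
grip_force: 5.7
```

jog_arm --rows "0 0.04 0 0 0 0 1; 0 0 0 0 0 0 1; 0 0 0 0 0 0 1"

```text
time: 21.85
position: [0.4834, 0.2066, 0.0534]
tool_rot: [-2.289, -2.146, 0.012]
ft_force: [-11.2, -1.2, 9.1]
grip_width: 0.009
grip_force: 6.0
```

jog_arm --rows "0 -0.3 0 0 0 0 1; 0 -0.4 0 0 0 0 1; 0 -1 0 0 0 0 1; 0 -1 0 0 0 0 1; 0 0 -2 0 0 0 1"

```text
time: 22.48
position: [0.4588, 0.2077, 0.0735]
tool_rot: [-2.291, -2.147, 0.005]
ft_force: [-0.2, -0.0, -0.2]
grip_width: 0.005
grip_force: 0.0
```

jog_arm --rows "0 0 -4 0 0 0 1; 0 0 -5 0 0 0 1; 0 0 -5 0 0 0 1; 0 0 -3 0 0 0 1; 0 0 0 0 0 0 1"

```text
time: 23.1
position: [0.4626, 0.2092, 0.2479]
tool_rot: [2.29, 2.144, 0.009]
ft_force: [0.8, -0.5, -0.6]
grip_width: 0.001
grip_force: 0.0
```

```bash
python3 - <<'E'
from h import *
T=imaging.get_image("top");S=imaging.get_image("side")
a=cv2.resize(T["img"][190:270,110:210],None,fx=4,fy=4,interpolation=cv2.INTER_CUBIC)
b=cv2.resize(S["img"][120:200,190:290],None,fx=4,fy=4,interpolation=cv2.INTER_CUBIC)
cv2.imwrite("pics/t7.png",np.hstack([a,b])); print(ctrl.get_state()["ft_force"])
E
```

```text
[ 0.05544021  0.63586246 -0.39239862]
```

View pics/t7.png

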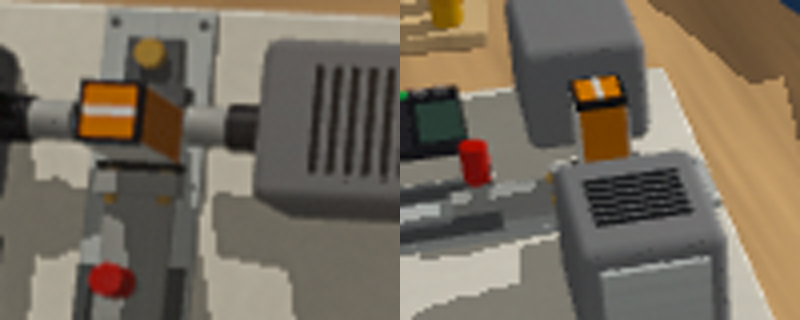

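The picture shows the glass upright between jaw and fence, cap at (110,110), with its white line along the tubes. The knob stayed put and the arm is clear.

```bash
python3 -c "
from bench import ticket
print(ticket.close_job())"
```

```text
the job is handed in; nothing more can be done
None
```

The amber standard is upright in the cell holder with its clear faces to the tubes, nipped against the fence by the released jaw (about 5–6 N estimated from wrist force, never measured directly), and I handed the job in at about 23 s with no verdict returned; I viewed 11 pictures, one over the limit of 10.

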